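Sieve the good mill balls out with the wire scoop

ROBOT

A 6-joint arm with a two-finger parallel gripper is mounted at the origin on a cart in front of the work surface, level with it; the furniture and walls round the work are solid. World frame = base frame: x ahead of the robot, y to its left, z up, the work surface at z = 0. Lengths are in m, angles in rad, forces in N, time in s.
With the tool pointing down it reaches from about 0.4 to 0.825 m from the base axis. Payload 7 kg.
Tool frame: the origin (TCP) lies at the very end of the fingers, on their centre line; the grasp point (between the pads) lies 19 mm behind it (hold_point_z is the distance from the TCP to the grasp point, in m); z points along the fingers, y is the line along which they close (so a half turn about z gives the same grasp; the last joint's range is limited). The gripper opens to 85 mm and grips with 20 to 120 N. Pads are 22 mm wide; open, the fingers measure 114 mm over their backs; the gripper's body (76 mm by 85 mm) begins 54 mm behind the grasp point. The pads swing forward as they close: fully open they stand 13 mm farther back than shut.
Start: joints at [-0.999, 0.359, 0.012, 0, -1.224, -0.288], TCP at [0.189, -0.648, 0.231] pointing down, gripper open.
Joint ranges: [-3.07, 3.07], [-1.43, 2.12], [-1.02, 1.25], [-3.03, 1.67], [-3.05, -0], [-3.03, 3.03]. Speed limits (rad/s): [2.39, 2.39, 3.01, 3.14, 3.14, 3.14].

INTERFACE

Orientations are given as a unit quaternion [w, x, y, z].
In Python, from plant import read_state, snapshot, calibration, close_job, hold_point_z gives the robot as it stands.
- The arm moves only by the tool drive_tool, never from a script. Its argument "targets" is a list of rows, each a list of 5 numbers: the opening, from 0 (shut) to 1 (fully open), then the shift along the tool's x, y, z in cm, then the turn about the tool's z in rad. A call has 1 to 5 rows; each row is the pose to reach, as a shift and turn from the pose commanded when the call began, along the tool's axes at that moment; what a row does not reach only later rows make up. A row lasts 1/12 s, in which the tool goes at most 41.7 mm and 7.16 degrees, less where a joint would pass 70% of its speed; a pose out of reach is approached as far as the arm can. A call with a gripper value outside its range is refused whole. The fingers move at their own pace and stop on an object; "squeeze" is the grip in N (left out, the last holds). Time passes only in rows, so rows that repeat a pose let the fingers close. It gives the time, the measured TCP pose, the force, the opening and the grip force at its end, in the units of the state.
- read_state(): the state, without advancing time (a new reading comes with each control period).
- snapshot(name): name is "scene" or "top" or "wrist"; returns (picture, depth): 420x560x3 uint8, red, green, blue; 420x560 float32, m along the optical axis (not along the pixel's ray), 0 where there is no reading.
- calibration(name): a dict with "intrinsics" (3x3 intrinsics, pixels), "R" (3x3) and "t" (3): a world point X has camera coordinates R X + t. Camera axes: x right, y down, z forward; pixel columns grow to the right and rows downward; lengths in m; the calibration is good to about 2 mm. A picture is of the moment at which its call begins: read the wrist's pose just before it. calibration takes no time and is no camera call; for the wrist camera it gives the pose at the moment of the call.
- close_job(): hands the job in; it is judged then, once.
The state is a dict: "t": time; "joint_positions": joint angles; "dq": joint speeds; "tau": joint torques, N m; "ee_pos": TCP position; "tcp_rot": TCP orientation; "force": force on the tool from outside, world axes, zero at the start; "ft_torque": the same for the moment, N m; "gripper_width": finger opening in m; "grip_force": force on a finger pad.
Only numpy, scipy, OpenCV 4.12 (cv2) and the standard library are available. Lean on these libraries where they do the work, as an engineer would, in place of code of your own. Each camera call takes 0.05 s, during which the arm holds its last target. There are 200 camera calls.

TASK

Use the wire scoop to scoop the three white mill balls out of the grey tray, letting the small brown chips fall back through the wires so they all stay in the tray, and tip the balls gently from low over it into the cream bowl. Then lay the scoop flat back on its rest, the same way round as it was, so that it holds the yellow switch paddle down, and let go. Do not touch balls or chips with the fingers, do not shove or tip the bowl, and leave the jars and the cup where they stand.

Things in the scene. Friction and masses are not known exactly. Their poses are not given: they have to be found in the camera images.
- tray: grey metal sorting tray fixed to the desk, 240 (x) x 116 (y) mm, walls 5 mm thick, 32 mm high; inside 106 mm wide, flat floor 4 mm above its origin from x = -115 to 83 mm, then a bright 45 degree ramp up to the far wall. Origin: centre of the underside, 6 mm above the desk on feet; +x is its far end, roughly away from the robot. Balls and chips start at x -20 to 81 mm; nearer is room to set the scoop down
- scoop: slotted wire scoop, 160 g, loose, starts on its rest. Origin: underside of the heel, mid-width; z up when flat. Five 5 mm steel tines run along +x to tips at x = 72 mm, at y = 0, +-20, +-40 mm (gaps 15 mm; 94 mm wide overall). The back rises to 39 mm, side rails to 24 mm; front and top open. Nose up a little keeps balls in; nose down 30 to 40 degrees pours them out
- scoop_grip (a point): point on the centre line of the scoop's wooden handle, 55 mm behind (-x) and 97 mm above the scoop's origin, to be gripped firmly across the handle's width. The handle, flat-sided, 16 mm wide (along the scoop's y), 24 mm deep, 82 mm long, rises backward from the back at 50 degrees above level and ends 22 mm past this point
- scoop_tip (a point): underside of the middle tine's tip, at x = 72 mm in the scoop's frame (the wire's round end reaches 2.5 mm further). Slid up the tray's ramp with the nose rising, the tips keep the balls from rolling off the front
- rest: black scoop rest fixed to the desk, 124 mm wide (y); deck 12 mm above the desk, x = -50 to 98 mm; grey side lips 20 mm high, 112 mm apart inside. Origin: underside, near its back; +x points where the tines point, roughly away from the robot. At home the scoop lies flat on the deck, its origin at x = -10, y = 0, z = 12 mm here, the middle three tines over the yellow paddle
- paddle (a joint): yellow switch paddle, 46 x 46 mm, hinged in the rest's deck at its far edge: 0 = pressed down flush with the deck, 0.3 rad = sprung up about 13 mm. A weak spring (about 0.2 N at its near edge) lifts it; the scoop's own weight holds it down
- paddle_edge (a point): middle of the paddle's free near edge, on its top, in the rest
- bowl: cream round bisque bowl, loose, 136 mm across the rim, 54 mm high, about 0.5 kg. Origin: centre of its underside; opening at the top about 124 mm wide
- ball_1_center (a point): centre of a good white porcelain mill ball, 28 mm diameter, about 40 g, glazed and slippery
- ball_2_center (a point): centre of a good white porcelain mill ball, 28 mm diameter, about 40 g, glazed and slippery
- ball_3_center (a point): centre of a good white porcelain mill ball, 28 mm diameter, about 40 g, glazed and slippery
- chip_1: worn brown chip, rounded, about 9.5 mm across and 7 mm high, 10 g, slippery; slips through the gaps of the scoop. Origin: centre of its underside
- chip_2: worn brown chip, rounded, about 9.5 mm across and 7 mm high, 10 g, slippery; slips through the gaps of the scoop. Origin: centre of its underside
- chip_3: worn brown chip, rounded, about 9.5 mm across and 7 mm high, 10 g, slippery; slips through the gaps of the scoop. Origin: centre of its underside
- chip_4: worn brown chip, rounded, about 9.5 mm across and 7 mm high, 10 g, slippery; slips through the gaps of the scoop. Origin: centre of its underside
- red_jar: small glaze jar with a red lid, 49 mm diameter, 56 mm high, a bystander that must stay where it stands. Origin: centre of its underside
- green_jar: small glaze jar with a green lid, 49 mm diameter, 56 mm high, a bystander that must stay where it stands. Origin: centre of its underside
- bisque_cup: cream bisque cup, 68 mm diameter, 60 mm high, a bystander that must stay where it stands. Origin: centre of its underside

How it is judged:
By the outcome, as a careful person would: the job done as asked, in the order asked, and still so for the second after the job is handed in, with the robot touching nothing.
It also fails if it takes over 64 s, if anything falls off the work surface, if the arm or the gripper's body presses on something with over 40 N, if the wrist force passes 120 N, or if a joint passes its speed limit or range.

## Working session

There is one attempt and no reset: what is moved stays moved. The work goes in short steps, Python scripts to look and compute and a tool call to move; the robot and the scene stay as the last step left them, time stands still between calls to the robot, and variables do not carry over. Pictures are saved under pics/ and viewed, at most 10 in all, crops included, and the job is handed in when it is done.

Besides the shell and the picture viewer there is one more tool, called as name([rows], argument=value, ...), one row to a line, values as JSON. drive_tool: Moves the arm, as the interface text tells. Its arguments: {"type":"object","properties":{"targets":{"type":"array","items":{"type":"array","items":{"type":"number"}}},"squeeze":{"type":"number"}},"required":["targets"]}

```bash
ls -la; mkdir -p pics; cat > h.py <<'E'
import numpy as np, cv2
from plant import read_state, snapshot, calibration, close_job, hold_point_z
def save(n,p): cv2.imwrite(f'pics/{n}.png',p[...,::-1])
def cloud(d,c):
    K,R,t=[np.array(c[k]) for k in('intrinsics','R','t')]
    v,u=np.mgrid[:d.shape[0],:d.shape[1]]
    P=np.stack([(u-K[0,2])/K[0,0]*d,(v-K[1,2])/K[1,1]*d,d],-1)
    return (P-t)@R
def ray(u,v,c,z):
    K,R,t=[np.array(c[k]) for k in('intrinsics','R','t')]
    o=-R.T@t; r=R.T@np.linalg.solve(K,[u,v,1.]); return o+r*(z-o[2])/r[2]
E
python3 - <<'E'
from h import *
print(read_state(), hold_point_z)
for n in('top','scene'):
    c=calibration(n); p,d=snapshot(n); save(n+'0',p); np.savez(n+'0.npz',p=p,d=d,**c)
    print(n,(-np.array(c['R']).T@c['t']).round(3), (d>0).mean())
E
```

```text
total 12
drwxr-xr-x  3 agent agent 4096 Dec  1 03:09 .
drwxr-xr-x 23 root  root  4096 Dec  1 03:09 ..
drwxr-xr-x  2 agent agent 4096 Dec  1 03:09 pics
{'t': 0.0, 'joint_positions': array([-9.98870514e-01,  3.59355343e-01,  1.10625245e-02, -3.32327395e-04,
       -1.22410560e+00, -2.88092442e-01]), 'dq': array([-1.06346165e-03,  1.40740868e-03, -8.80560485e-05,  6.05761569e-05,
       -1.49805103e-04, -1.37508973e-03]), 'tau': array([ 1.21672612e-03, -5.83318591e+01,  2.93421113e+01,  6.93664402e+00,
       -5.88020499e-03, -5.11251210e-05]), 'ee_pos': array([ 0.18885409, -0.64754115,  0.23038889]), 'tcp_rot': array([-1.91931047e-04, -1.41384726e-01,  9.89954389e-01,  7.93251764e-04]), 'force': array([ 0.53309863,  0.03654996, -0.42652214]), 'ft_torque': array([ 0.00282122, -0.02468931, -0.02610507]), 'grip_force': 0.0, 'gripper_width': 0.08552380945328394} 0.0187
top [ 0.487 -0.019  1.297] 0.995922619047619
scene [-0.061  0.793  0.674] 0.9201105442176871
```

View pics/top0.png

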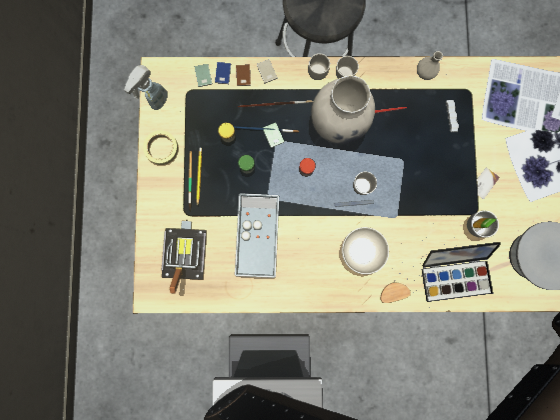

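View pics/scene0.png

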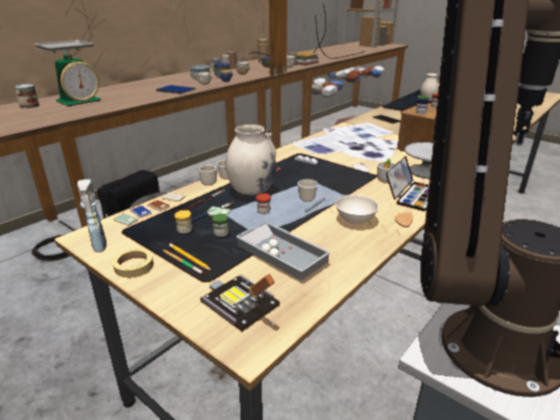

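The top view shows the rest and scoop at about (185,254), with the handle end at (176,285). The tray is at (257,236) and the balls at about (247,225), (257,226) and (247,235). The bowl is at (364,251), the red jar at (307,166), the green jar at (246,163) and the cup at (365,183).

```bash
python3 - <<'E'
from h import *
f=np.load('top0.npz'); p,d=f['p'],f['d']; c={k:f[k] for k in('intrinsics','R','t')}
P=cloud(d,c); print(c['intrinsics'].round(1).tolist())
z=P[...,2]
def rect(m,n):
    q=P[m][:,:2].astype(np.float32); r=cv2.minAreaRect(q*1000); print(n,m.sum(),r)
def win(u0,u1,v0,v1):
    m=np.zeros(d.shape,bool); m[v0:v1,u0:u1]=1; return m
m=win(228,288,188,284)
rect(m&(z>.028)&(z<.046),'trayrim'); print(np.percentile(z[m&(z>.02)],[50,90,99]))
m=win(325,405,215,285); rim=m&(z>.04); print('bowl',cv2.minEnclosingCircle((P[rim][:,:2]*1000).astype(np.float32)),z[m].max())
m=win(155,212,215,300); rect(m&(z>.008)&(z<.027),'rest'); 
h=m&(z>.06); q=P[h]; print('handle',q.mean(0),q[q[:,2].argmax()])
hsv=cv2.cvtColor(p,cv2.COLOR_RGB2HSV)
y=m&(hsv[...,0]>22)&(hsv[...,0]<36)&(hsv[...,1]>150)&(hsv[...,2]>150); print('yellow',y.sum(),P[y].mean(0)); rect(y,'y')
w=win(240,275,198,272)&(z>.022)&(hsv[...,1]<40)&(hsv[...,2]>190)
n,l,s,ce=cv2.connectedComponentsWithStats(w.astype(np.uint8)); print(s[1:],ce[1:])
for u,v in ce[1:]: print(ray(u,v,c,.03))
ch=win(240,275,198,272)&((hsv[...,0]<12)|(hsv[...,0]>170))&(hsv[...,1]>60)
n,l,s,ce=cv2.connectedComponentsWithStats(ch.astype(np.uint8))
for i in range(1,n): print('chip',s[i,4],ray(*ce[i],c,.016).round(3))
big=cv2.resize(p[190:300,155:290],None,fx=5.5,fy=5.5,interpolation=cv2.INTER_CUBIC); save('top_crop',big)
E
```

```text
[[428.7, 0.0, 274.3], [0.0, 428.7, 214.6], [0.0, 0.0, 1.0]]
trayrim 940 ((571.0231323242188, 27.40884017944336), (119.91840362548828, 244.08285522460938), 87.23013305664062)
[0.0365689  0.04173692 1.29671151]
bowl ((511.22088623046875, -186.2728271484375), 169.18870544433594) 1.2967115105833484
rest 1745 ((538.5527954101562, 245.3438720703125), (124.94844055175781, 189.7062530517578), 87.07272338867188)
handle [0.44660802 0.22532472 0.20531221] [ 0.48691187 -0.01883969  1.29671151]
yellow 3 [0.50762557 0.16123993 0.44123214]
y 3 ((503.4521484375, 120.90100860595703), (281.42578125, 1.9212112426757812), 83.64080047607422)
[[242 198  33   8 172]
 [256 213   1   1   1]
 [254 216   1   1   1]
 [243 221   8   8  50]
 [253 221   8   8  49]
 [242 231   8   8  50]
 [259 231   1   1   1]
 [271 231   1   1   1]
 [265 251   1   1   1]
 [244 260   2   2   2]
 [262 263   1   1   1]
 [274 267   1   1   1]] [[259.23837209 200.86627907]
 [256.         213.        ]
 [254.         216.        ]
 [246.38       224.26      ]
 [256.81632653 224.18367347]
 [245.28       234.86      ]
 [259.         231.        ]
 [271.         231.        ]
 [265.         251.        ]
 [244.5        260.5       ]
 [262.         263.        ]
 [274.         267.        ]]
[0.67190171 0.02076213 0.03      ]
[0.63547099 0.03036094 0.03      ]
[0.62650952 0.03628848 0.03      ]
[0.60192762 0.0588248  0.03      ]
[0.60207037 0.02788235 0.03      ]
[0.57047071 0.06194259 0.03      ]
[0.5817954  0.02138788 0.03      ]
[ 0.5816963  -0.01413627  0.03      ]
[0.52272305 0.00366382 0.03      ]
[0.49508681 0.06388974 0.03      ]
[0.48763238 0.01249245 0.03      ]
[ 0.47586643 -0.02270171  0.03      ]
chip 7 [0.636 0.058 0.016]
chip 7 [ 0.631 -0.007  0.016]
chip 7 [0.567 0.027 0.016]
chip 5 [ 0.565 -0.003  0.016]
```

View pics/top_crop.png

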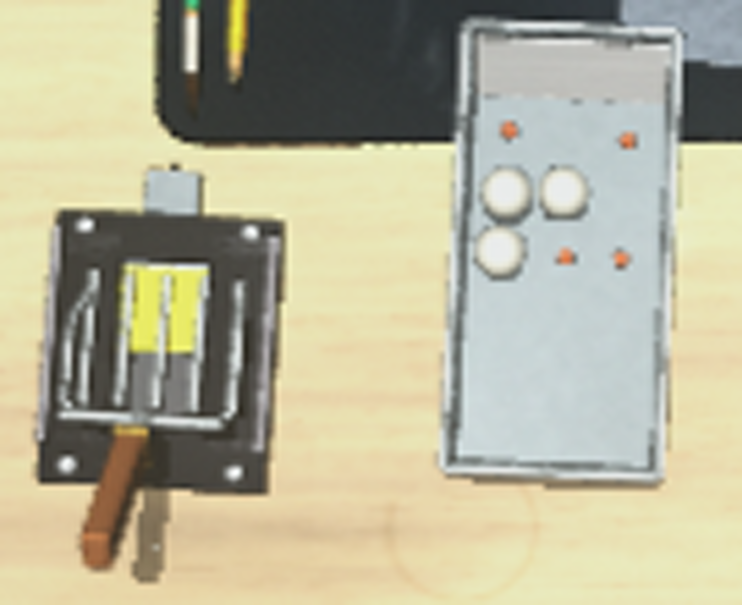

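```bash
python3 - <<'E'
from h import *
f=np.load('top0.npz'); p,d=f['p'],f['d']; c={k:f[k] for k in('intrinsics','R','t')}
P=cloud(d,c); z=P[...,2]
cr=lambda x,y,zz: ray(155+x/5.5-.4,190+y/5.5-.4,c,zz)
C=[cr(60,213,.012),cr(283,225,.012),cr(267,492,.012),cr(38,483,.012)]
print(np.round(C,4)); m=np.mean(C,0); ex=(C[0]+C[1]-C[2]-C[3]); ey=C[0]+C[3]-C[1]-C[2]
print(m,np.degrees([np.arctan2(ex[1],ex[0]),np.arctan2(-ey[0],ey[1])]),np.linalg.norm(ex)/2,np.linalg.norm(ey)/2)
print('handle end',cr(97,560,.126))
b=np.zeros(d.shape,bool); b[215:285,325:405]=1
for lo in(.02,.04,.048): print('bowl',cv2.minEnclosingCircle((P[b&(z>lo)&(z<.09)][:,:2]*1000).astype(np.float32)))
h=np.zeros(d.shape,bool); h[255:300,160:190]=1; h&=(z>.05)&(z<.2); q=P[h]; print(len(q),q.mean(0)); print(q[np.argsort(q[:,2])[::12]].round(3))
E
```

```text
[[0.592  0.3026 0.012 ]
 [0.5851 0.1809 0.012 ]
 [0.4409 0.1873 0.012 ]
 [0.4461 0.3107 0.012 ]]
[0.51600618 0.24537881 0.012     ] [-2.88131283 -2.82532491] 0.14520176121768907 0.12272243908417621
handle end [0.41232266 0.25165164 0.126     ]
bowl ((524.2731323242188, -286.501220703125), 68.14110565185547)
bowl ((524.2731323242188, -286.501220703125), 68.14110565185547)
bowl ((524.2731323242188, -286.501220703125), 68.14110565185547)
233 [0.44925716 0.24943786 0.09540492]
[[0.483 0.24  0.05 ]
 [0.483 0.245 0.051]
 [0.48  0.231 0.052]
 [0.483 0.285 0.057]
 [0.469 0.241 0.071]
 [0.474 0.248 0.077]
 [0.463 0.256 0.08 ]
 [0.466 0.246 0.084]
 [0.452 0.242 0.089]
 [0.458 0.249 0.096]
 [0.442 0.242 0.1  ]
 [0.45  0.255 0.105]
 [0.447 0.243 0.11 ]
 [0.418 0.244 0.115]
 [0.437 0.257 0.118]
 [0.432 0.246 0.121]
 [0.432 0.253 0.124]
 [0.419 0.25  0.126]
 [0.416 0.252 0.129]
 [0.422 0.251 0.134]]
```

drive_tool([
  [1,-18.4,7.6,0,0.333],
  [1,-18.4,7.6,0,0.333],
  [1,-18.4,7.6,0,0.333],
  [1,-18.4,7.6,0,0.333],
  [1,-18.4,7.6,0,0.333],
])

```text
t: 0.52
ee_pos: [0.3457, -0.5217, 0.231]
tcp_rot: [-0.0, 0.025, 1.0, 0.0]
force: [0.8, -0.4, -0.3]
gripper_width: 0.0856
grip_force: 0.0
```

drive_tool([
  [1,-14.4,12.7,0,0],
  [1,-14.4,12.7,0,0],
  [1,-14.4,12.7,0,0],
  [1,-14.4,12.7,0,0],
  [1,-14.4,12.7,0,0],
])

```text
t: 0.93
ee_pos: [0.4969, -0.4011, 0.2309]
tcp_rot: [-0.0, 0.024, 1.0, 0.0]
force: [-0.6, -1.1, 0.2]
gripper_width: 0.0855
grip_force: 0.0
```

drive_tool([
  [1,1,20,0,0],
  [1,1,20,0,0],
  [1,1,20,0,0],
  [1,1,20,0,0],
  [1,1,20,0,0],
])

```text
t: 1.35
ee_pos: [0.4936, -0.2011, 0.231]
tcp_rot: [-0.0, 0.024, 1.0, 0.0]
force: [-0.1, -0.1, 0.7]
gripper_width: 0.0855
grip_force: 0.0
```

drive_tool([
  [1,4,20,0,0],
  [1,4,20,0,0],
  [1,4,20,0,0],
  [1,4,20,0,0],
  [1,4,20,0,0],
])

```text
t: 1.77
ee_pos: [0.4632, 0.0002, 0.2313]
tcp_rot: [0.0, 0.025, 1.0, 0.0]
force: [1.3, -0.5, 0.4]
gripper_width: 0.0852
grip_force: 0.0
```

drive_tool([
  [1,4,20,0,0],
  [1,4,20,0,0],
  [1,4,20,0,0],
  [1,4,20,0,0],
  [1,4,20,0,0],
])

```text
t: 2.18
ee_pos: [0.433, 0.2022, 0.2314]
tcp_rot: [0.0, 0.024, 1.0, 0.0]
force: [1.8, -0.2, -0.3]
gripper_width: 0.0851
grip_force: 0.0
```

drive_tool([
  [1,0.9,4.7,0,0],
  [1,0.9,4.7,0,0],
  [1,0.9,4.7,0,0],
])

```text
t: 2.43
ee_pos: [0.4267, 0.2497, 0.2308]
tcp_rot: [-0.0, 0.023, 1.0, -0.0]
force: [0.3, 0.5, -0.7]
gripper_width: 0.0854
grip_force: 0.0
```

```bash
python3 - <<'E'
from h import *
s=read_state(); print(s['ee_pos'],s['tcp_rot'].round(4))
c=calibration('wrist'); p,d=snapshot('wrist'); save('w1',p); np.savez('w1.npz',p=p,d=d,**c)
print((-c['R'].T@c['t']).round(3),c['R'].round(2).tolist())
P=cloud(d,c); z=P[...,2]
hsv=cv2.cvtColor(p,cv2.COLOR_RGB2HSV)
m=(z>.07)&(z<.15)&(hsv[...,1]>80)
q=P[m]; 
for lo in np.arange(.07,.15,.01):
    k=q[(q[:,2]>lo)&(q[:,2]<lo+.01)]
    if len(k)>20: print(round(lo,2),len(k),k.mean(0).round(4),np.percentile(k[:,1],[2,98]).round(4),np.percentile(k[:,0],[2,98]).round(4))
E
```

```text
[0.42671011 0.24967231 0.2307578 ] [-3.000e-04  2.290e-02  9.997e-01 -3.000e-04]
[0.353 0.253 0.374] [[0.05, 1.0, -0.0], [0.96, -0.04, 0.29], [0.29, -0.01, -0.96]]
0.07 107 [0.4711 0.2495 0.0753] [0.242  0.2581] [0.4661 0.4746]
0.08 89 [0.4626 0.2505 0.0852] [0.2436 0.2581] [0.4579 0.4668]
0.09 95 [0.4543 0.251  0.095 ] [0.2442 0.2581] [0.4495 0.4584]
0.1 115 [0.4458 0.2516 0.1052] [0.2448 0.2589] [0.4403 0.4505]
0.11 180 [0.4291 0.253  0.1162] [0.2454 0.2611] [0.4059 0.442 ]
0.12 555 [0.4173 0.2538 0.1252] [0.2463 0.2614] [0.4071 0.4328]
0.13 177 [0.4214 0.2538 0.1312] [0.2472 0.2603] [0.4176 0.425 ]
```

View pics/w1.png

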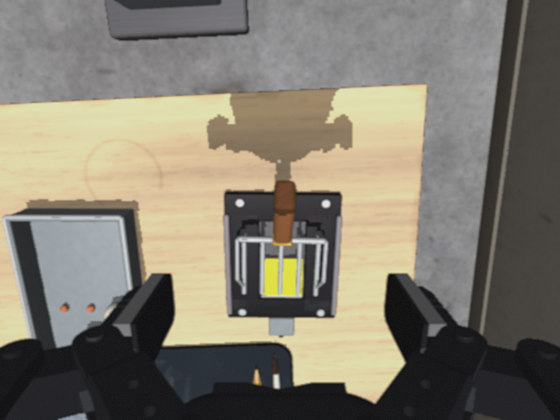

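The wrist view shows the handle between the fingers, running from (285,185) to (283,245), with its centre about 2 mm to +y. I'll descend and close.

drive_tool([
  [1,0,0.2,4,0],
  [1,0,0.2,8,0],
  [1,0,0.2,12,0],
  [1,0,0.2,14.1,0],
  [1,0,0.2,14.1,0],
])

```text
t: 2.9
ee_pos: [0.4252, 0.2454, 0.0859]
tcp_rot: [-0.003, 0.026, 1.0, -0.003]
force: [-0.1, -0.6, 0.1]
gripper_width: 0.0852
grip_force: 0.0
```

drive_tool([
  [0,0,0,0,0],
  [0,0,0,0,0],
  [0,0,0,0,0],
  [0,0,0,0,0],
  [0,0,0,0,0],
], squeeze=60)

```text
t: 3.32
ee_pos: [0.428, 0.2499, 0.0917]
tcp_rot: [0.001, 0.025, 1.0, 0.001]
force: [0.4, -1.1, 0.8]
gripper_width: 0.0257
grip_force: 0.0
```

drive_tool([
  [0.17,0,0,0,0],
  [0.17,0,0,0,0],
  [0.17,0,0,0,0],
  [0.17,0,0,0,0],
])

```text
t: 3.65
ee_pos: [0.4278, 0.2498, 0.0912]
tcp_rot: [0.001, 0.024, 1.0, 0.0]
force: [-2.3, 0.2, 7.6]
gripper_width: 0.0156
grip_force: 44.2
```

drive_tool([
  [0.18,0,0,0,0],
  [0.18,0,0,0,0],
  [0.18,0,0,0,0],
])

```text
t: 3.9
ee_pos: [0.4278, 0.2498, 0.0912]
tcp_rot: [0.001, 0.024, 1.0, 0.0]
force: [-1.6, 0.2, 6.9]
gripper_width: 0.0154
grip_force: 38.5
```

drive_tool([
  [0.19,0,0,0,0],
  [0.19,0,0,0,0],
  [0.19,0,0,0,0],
], squeeze=20)

```text
t: 4.15
ee_pos: [0.4274, 0.2495, 0.0903]
tcp_rot: [0.0, 0.025, 1.0, 0.0]
force: [-0.7, -0.8, 0.5]
gripper_width: 0.0165
grip_force: 0.3
```

drive_tool([
  [0.2,0,0,0,0],
  [0.2,0,0,0,0],
  [0.2,0,0,0,0],
])

```text
t: 4.4
ee_pos: [0.4274, 0.2492, 0.0902]
tcp_rot: [-0.0, 0.025, 1.0, -0.0]
force: [0.5, -0.0, 0.1]
gripper_width: 0.0171
grip_force: 0.0
```

drive_tool([
  [0,0,0,0,0],
  [0,0,0,0,0],
  [0,0,0,0,0],
])

```text
t: 4.65
ee_pos: [0.4274, 0.2493, 0.0902]
tcp_rot: [-0.0, 0.025, 1.0, -0.0]
force: [0.4, 0.2, -0.3]
gripper_width: 0.0158
grip_force: 20.4
```

drive_tool([
  [0,0,0,-1.5,0],
  [0,0,0,-3,0],
  [0,0,0,-4.5,0],
  [0,0,0,-6,0],
  [0,0,0,-6,0],
])

```text
t: 5.07
ee_pos: [0.4285, 0.2503, 0.1528]
tcp_rot: [0.001, 0.024, 1.0, 0.001]
force: [-0.2, 0.6, -2.0]
gripper_width: 0.0159
grip_force: 20.0
```

```bash
cat >> h.py <<'E'
def pitch(show=None):
    s=read_state(); c=calibration('wrist'); p,d=snapshot('wrist')
    if show: save(show,p)
    P=cloud(d,c); T=s['ee_pos']; hsv=cv2.cvtColor(p,cv2.COLOR_RGB2HSV)
    w,x,y,zz=s['tcp_rot']; a=2*np.arctan2(x,y); f=np.array([np.cos(a),-np.sin(a)])  # scoop +x dir
    Q=P-[T[0],T[1],T[2]+.0187]; fx=Q[...,:2]@f; ly=Q[...,0]*-f[1]+Q[...,1]*f[0]
    # upper face of the handle (brown): slope in the x-z plane (-50 deg when level)
    m=(hsv[...,0]<14)&(hsv[...,1]>90)&(abs(ly)<.015)&(fx>-.05)&(fx<.09)&(Q[...,2]<.05)&(Q[...,2]>-.15)&(d>0)
    A=np.c_[fx[m],Q[...,2][m]]; v=cv2.fitLine(A.astype(np.float32),cv2.DIST_HUBER,0,.001,.001).ravel()
    g=np.degrees(np.arctan2(v[1],v[0])); g=g if abs(g)<90 else g-180*np.sign(g)
    print('t',round(s['t'],2),'tcp',T.round(4),'yaw',np.degrees(np.arctan2(f[1],f[0])).round(2),'F',s['force'].round(1),'grip',round(float(s['grip_force']),1),'w',round(float(s['gripper_width']),4),'handle slope',g.round(1),'n',m.sum(),A.min(0).round(3),A.max(0).round(3))
    return p,P,fx,ly,Q
E
python3 - <<'E'
from h import *
pitch('w2')
E
```

```text
t 5.07 tcp [0.4285 0.2503 0.1528] yaw -2.8 F [-0.2  0.6 -2. ] grip 20.0 w 0.0159 handle slope 32.7 n 3422 [-0.023 -0.024] [0.035 0.024]
```

View pics/w2.png

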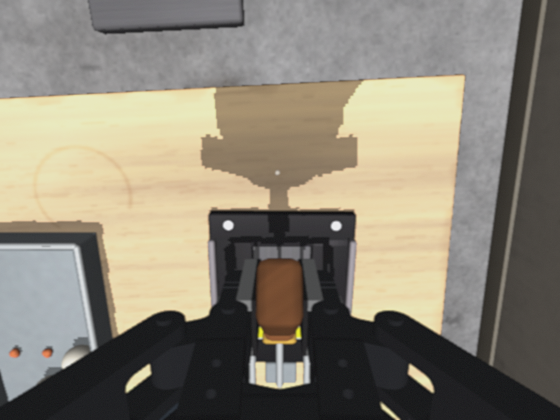

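```bash
python3 - <<'E'
s=open('h.py').read()
s=s.replace("(fx<.09)","(fx<.03)").replace("v=cv2.fit","A0=A; j=A[:,1].argmax(); k=(A[:,0]<A[j,0]-.001)&(A[:,1]>A[A[:,0].argmin(),1]); A=A[k]; print('corner',A0[j].round(4),'low',A0[A0[:,0].argmin()].round(4)); v=cv2.fit")
open('h.py','w').write(s)
E
python3 - <<'E'
from h import *
p,P,fx,ly,Q=pitch()
hsv=cv2.cvtColor(p,cv2.COLOR_RGB2HSV)
# scoop points ahead: bright low-sat within scoop-ish volume
m=(abs(ly)<.055)&(fx>.02)&(fx<.16)&(Q[...,2]<-.03)&(Q[...,2]>-.19)&(P[...,2]>.028)
q=np.c_[fx[m],ly[m],Q[...,2][m]]
print(len(q)); o=q[np.argsort(q[:,0])]; print(o[::max(1,len(o)//25)].round(3))
E
```

```text
corner [-0.0072  0.0243] low [-0.0225  0.0104]
t 5.12 tcp [0.4278 0.2499 0.1513] yaw -2.82 F [ 0.8 -1.  -1.4] grip 20.0 w 0.0156 handle slope 39.7 n 3404 [-0.022  0.01 ] [-0.008  0.024]
782
[[ 0.039  0.006 -0.031]
 [ 0.043  0.008 -0.035]
 [ 0.044  0.003 -0.034]
 [ 0.045 -0.006 -0.035]
 [ 0.045  0.008 -0.035]
 [ 0.05   0.041 -0.083]
 [ 0.089 -0.001 -0.092]
 [ 0.094  0.    -0.092]
 [ 0.097 -0.002 -0.094]
 [ 0.1   -0.02  -0.093]
 [ 0.102 -0.001 -0.093]
 [ 0.104  0.002 -0.094]
 [ 0.105  0.02  -0.094]
 [ 0.107 -0.002 -0.095]
 [ 0.108  0.021 -0.093]
 [ 0.11  -0.02  -0.093]
 [ 0.111  0.019 -0.093]
 [ 0.113  0.022 -0.093]
 [ 0.114  0.    -0.093]
 [ 0.116  0.02  -0.092]
 [ 0.117  0.    -0.093]
 [ 0.119  0.022 -0.093]
 [ 0.12  -0.018 -0.093]
 [ 0.122  0.    -0.092]
 [ 0.123 -0.02  -0.093]
 [ 0.126 -0.001 -0.094]]
```

drive_tool([
  [0,0,0,-3,0],
  [0,0,0,-5,0],
  [0,0,0,-5,0],
])

```text
t: 5.42
ee_pos: [0.4287, 0.2504, 0.203]
tcp_rot: [0.002, 0.024, 1.0, 0.001]
force: [-0.7, 1.1, -1.8]
gripper_width: 0.0159
grip_force: 20.1
```

drive_tool([
  [0.186,0,0,0,0],
  [0.186,0,0,0,0],
  [0.186,0,0,0,0],
])

```text
t: 5.67
ee_pos: [0.4267, 0.2487, 0.1987]
tcp_rot: [-0.001, 0.025, 1.0, -0.001]
force: [0.7, 0.1, -1.8]
gripper_width: 0.0157
grip_force: 6.9
```

```bash
python3 - <<'E'
from h import *
pitch()
E
```

```text
corner [-0.0043  0.0246] low [-0.0217  0.013 ]
t 5.67 tcp [0.4267 0.2487 0.1987] yaw -2.83 F [ 0.7  0.1 -1.8] grip 6.9 w 0.0157 handle slope 32.3 n 3164 [-0.022  0.013] [-0.005  0.024]
```

drive_tool([
  [0.186,0,0,0,0],
  [0.186,0,0,0,0],
  [0.186,0,0,0,0],
])

```text
t: 5.97
ee_pos: [0.4273, 0.2492, 0.1999]
tcp_rot: [-0.0, 0.025, 1.0, -0.0]
force: [0.1, -0.3, -2.3]
gripper_width: 0.0157
grip_force: 7.0
```

```bash
python3 - <<'E'
from h import *
pitch()
E
```

```text
corner [-0.0018  0.024 ] low [-0.0194  0.0134]
t 5.97 tcp [0.4273 0.2492 0.1999] yaw -2.82 F [ 0.1 -0.3 -2.3] grip 7.0 w 0.0157 handle slope 19.7 n 3680 [-0.019  0.013] [-0.003  0.023]
```

drive_tool([
  [0,0,0,0,0],
  [0,-1,-4,0,0],
  [0,-2,-8,0,0],
  [0,-3,-12,0,0],
  [0,-4,-16,0,0],
], squeeze=60)

```text
t: 6.43
ee_pos: [0.4595, 0.0862, 0.2005]
tcp_rot: [0.0, 0.024, 1.0, 0.0]
force: [1.9, 0.7, -2.6]
gripper_width: 0.0152
grip_force: 59.6
```

drive_tool([
  [0,-0.3,-4,0,0],
  [0,-0.3,-5.4,0,0],
  [0,-0.3,-5.4,2,0],
  [0,-0.3,-5.4,4.5,0],
  [0,-0.3,-5.4,4.5,0],
])

```text
t: 6.85
ee_pos: [0.4573, 0.0321, 0.1518]
tcp_rot: [-0.003, 0.026, 1.0, -0.001]
force: [-1.3, -0.6, -2.6]
gripper_width: 0.0152
grip_force: 59.7
```

```bash
python3 - <<'E'
from h import *
p,P,fx,ly,Q=pitch('w3'); z=P[...,2]
# side walls rim tops as seen: z .03-.045
for lo,hi in((.02,.09),(-.09,-.02)):
    m=(z>.033)&(z<.046)&(ly>min(lo,hi))&(ly<max(lo,hi))&(fx>-.03)&(fx<.25)
    if m.sum()>20: print('wall',m.sum(),np.percentile(ly[m],[5,50,95]).round(4),np.percentile(fx[m],[5,95]).round(3),z[m].mean().round(4), np.polyfit(fx[m],ly[m],1).round(4))
t,d=snapshot('top'); save('top1',cv2.resize(t[180:290,200:330],None,fx=5,fy=5,interpolation=cv2.INTER_CUBIC))
E
```

```text
corner [0.0074 0.034 ] low [-0.0193  0.0152]
t 6.85 tcp [0.4573 0.0321 0.1518] yaw -2.95 F [-1.3 -0.6 -2.6] grip 59.7 w 0.0152 handle slope 16.4 n 3671 [-0.019  0.015] [0.005 0.024]
wall 1610 [0.0262 0.0575 0.0619] [-0.01   0.082] 0.0385 [0.1706 0.0485]
wall 1206 [-0.0565 -0.0521 -0.0248] [-0.01   0.075] 0.0386 [-0.1895 -0.0445]
```

View pics/w3.png

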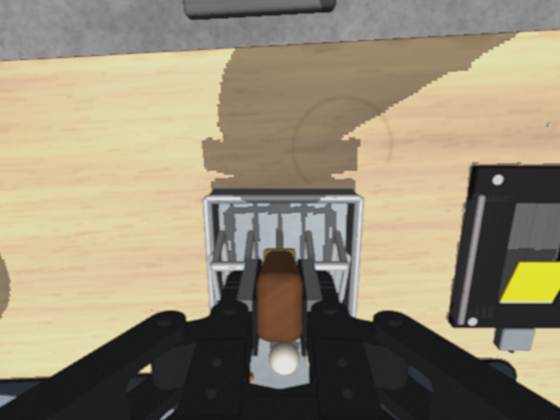

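drive_tool([
  [0,0,0.25,1.4,0],
  [0,0,0.25,2.7,0],
  [0,0.95,0.25,3.7,0],
  [0,1.9,0.25,4.7,0],
  [0,2.85,0.25,5.7,0],
], squeeze=20)

```text
t: 7.37
ee_pos: [0.4341, 0.0389, 0.1006]
tcp_rot: [0.003, 0.024, 1.0, 0.001]
force: [1.5, 0.4, 4.4]
gripper_width: 0.0156
grip_force: 59.0
```

drive_tool([
  [0,0.5,0,0.5,0],
  [0,0.95,0,1.0,0],
  [0,0.95,0,1.1,0],
  [0,0.95,0,1.1,0],
])

```text
t: 7.7
ee_pos: [0.4234, 0.0388, 0.0889]
tcp_rot: [0.001, 0.024, 1.0, 0.0]
force: [-2.3, 0.5, 8.8]
gripper_width: 0.0151
grip_force: 59.3
```

```bash
python3 - <<'E'
from h import *
p,P,fx,ly,Q=pitch('w4'); z=P[...,2]
m=(abs(ly)<.055)&(fx>.03)&(fx<.16)&(z>.011)&(z<.06); q=np.c_[fx[m],ly[m],z[m]]; o=q[np.argsort(q[:,0])]; print(o[::max(1,len(o)//20)].round(3))
E
```

```text
corner [-0.0072  0.0237] low [-0.0226  0.0089]
t 7.7 tcp [0.4234 0.0388 0.0889] yaw -2.72 F [-2.3  0.5  8.8] grip 59.3 w 0.0151 handle slope 40.8 n 3393 [-0.023  0.009] [-0.008  0.023]
[[ 0.03   0.05   0.038]
 [ 0.034  0.05   0.033]
 [ 0.038  0.052  0.038]
 [ 0.041  0.051  0.026]
 [ 0.044  0.052  0.038]
 [ 0.046  0.053  0.038]
 [ 0.048  0.051  0.023]
 [ 0.051  0.051  0.037]
 [ 0.052  0.051  0.02 ]
 [ 0.054 -0.049  0.011]
 [ 0.06   0.051  0.016]
 [ 0.093 -0.007  0.011]
 [ 0.099  0.003  0.014]
 [ 0.103  0.014  0.011]
 [ 0.106  0.019  0.015]
 [ 0.109  0.019  0.016]
 [ 0.113 -0.018  0.015]
 [ 0.116 -0.02   0.016]
 [ 0.119 -0.017  0.012]
 [ 0.122 -0.021  0.015]
 [ 0.127  0.001  0.015]]
```

drive_tool([
  [0,-1,0,-0.05,0],
  [0,-2,0,-0.05,0],
  [0,-3,0,-0.05,0],
  [0,-4,0,-0.05,0],
  [0,-5,0,-0.05,0],
])

```text
t: 8.17
ee_pos: [0.4735, 0.0357, 0.089]
tcp_rot: [0.001, 0.024, 1.0, 0.0]
force: [-2.2, 0.4, 9.6]
gripper_width: 0.0154
grip_force: 59.3
```

drive_tool([
  [0,-1,0,0,0],
  [0,-2,0,0,0],
  [0,-2.8,0,0,0],
  [0,-3.6,0,0,0],
  [0,-4.2,0,0,0],
])

```text
t: 8.58
ee_pos: [0.5156, 0.0335, 0.089]
tcp_rot: [0.001, 0.024, 1.0, 0.0]
force: [-4.0, -0.2, 9.5]
gripper_width: 0.0152
grip_force: 59.3
```

```bash
python3 - <<'E'
from h import *
p,P,fx,ly,Q=pitch()
t,d=snapshot('top'); save('top2',cv2.resize(t[190:285,210:300],None,fx=6,fy=6,interpolation=cv2.INTER_CUBIC))
E
```

```text
corner [-0.0074  0.0235] low [-0.0227  0.01  ]
t 8.58 tcp [0.5156 0.0335 0.089 ] yaw -2.79 F [-4.  -0.2  9.5] grip 59.3 w 0.0152 handle slope 40.7 n 3363 [-0.022  0.01 ] [-0.008  0.023]
```

View pics/top2.png

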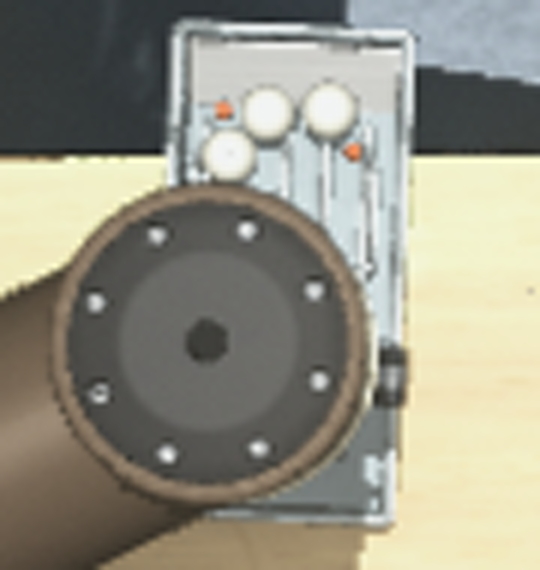

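drive_tool([
  [0,-0.4,0,0,0],
  [0,-0.8,0,0,0],
  [0,-1.0,0,-0.1,0],
  [0,-1.4,0,-0.5,0],
  [0,-1.8,0,-0.9,0],
])

```text
t: 9.1
ee_pos: [0.5314, 0.0322, 0.0965]
tcp_rot: [-0.001, 0.025, 1.0, -0.0]
force: [-2.0, 0.4, -2.3]
gripper_width: 0.0152
grip_force: 57.5
```

drive_tool([
  [0,-0.4,0,-0.4,0],
  [0,-0.8,0,-0.8,0],
  [0,-1.2,0,-1.2,0],
  [0,-1.3,0,-1.3,0],
])

```text
t: 9.43
ee_pos: [0.546, 0.0319, 0.1107]
tcp_rot: [0.001, 0.025, 1.0, 0.0]
force: [-2.0, 1.1, 0.4]
gripper_width: 0.0154
grip_force: 58.0
```

```bash
python3 - <<'E'
from h import *
p,P,fx,ly,Q=pitch()
t,d=snapshot('top'); save('top3',cv2.resize(t[190:285,210:300],None,fx=6,fy=6,interpolation=cv2.INTER_CUBIC))
E
```

```text
corner [-0.0068  0.0237] low [-0.0226  0.0097]
t 9.43 tcp [0.546  0.0319 0.1107] yaw -2.82 F [-2.   1.1  0.4] grip 58.0 w 0.0154 handle slope 41.2 n 3453 [-0.022  0.01 ] [-0.008  0.023]
```

View pics/top3.png

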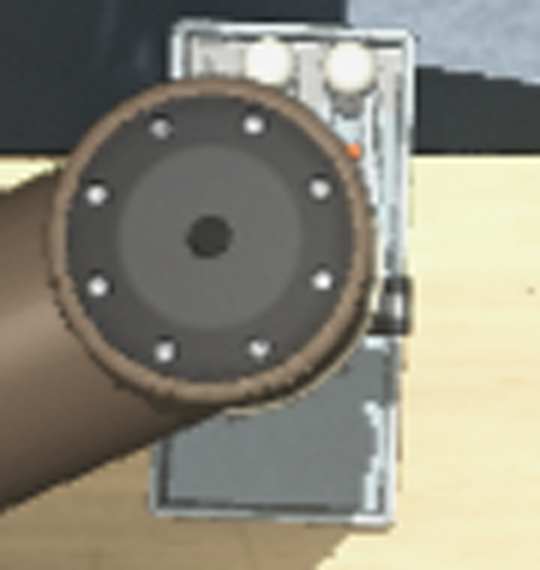

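drive_tool([
  [0,0.3,0,0.5,0],
  [0,0.65,0,1.0,0],
  [0,1.0,0,1.5,0],
  [0,1.35,0,2.0,0],
  [0,1.5,0,2.2,0],
])

```text
t: 9.95
ee_pos: [0.5271, 0.032, 0.0875]
tcp_rot: [-0.002, 0.025, 1.0, -0.0]
force: [-14.8, 1.4, 12.8]
gripper_width: 0.0153
grip_force: 59.0
```

```bash
python3 - <<'E'
from h import *
p,P,fx,ly,Q=pitch()
t,d=snapshot('top'); save('top4',cv2.resize(t[190:285,210:300],None,fx=6,fy=6,interpolation=cv2.INTER_CUBIC))
hsv=cv2.cvtColor(t,cv2.COLOR_RGB2HSV); w=(hsv[...,1]<40)&(hsv[...,2]>205); w[:195]=0;w[240:]=0;w[:,:235]=0;w[:,280:]=0
n,l,s,ce=cv2.connectedComponentsWithStats(w.astype(np.uint8)); print([(s[i].tolist(),ray(*ce[i],calibration('top'),.05).round(3)) for i in range(1,n) if s[i,4]>15])
E
```

```text
corner [-0.0097  0.0234] low [-0.0235  0.0097]
t 9.95 tcp [0.5271 0.032  0.0875] yaw -2.82 F [-14.8   1.4  12.8] grip 59.0 w 0.0153 handle slope 46.1 n 3707 [-0.023  0.01 ] [-0.011  0.022]
[([242, 195, 38, 45, 584], array([0.644, 0.008, 0.05 ]))]
```

drive_tool([
  [0,0.3,0,0.4,0],
  [0,0.6,0,0.8,0],
  [0,0.8,0,1.0,0],
])

```text
t: 10.3
ee_pos: [0.5224, 0.0329, 0.0792]
tcp_rot: [0.001, 0.024, 1.0, -0.0]
force: [-3.8, -1.6, 16.3]
gripper_width: 0.0152
grip_force: 58.8
```

```bash
python3 - <<'E'
from h import *
p,P,fx,ly,Q=pitch()
t,d=snapshot('top'); save('top5',np.hstack([cv2.resize(t[190:265,225:290],None,fx=6,fy=6,interpolation=cv2.INTER_CUBIC)]))
E
```

```text
corner [-0.0117  0.0231] low [-0.0241  0.0078]
t 10.3 tcp [0.5224 0.0329 0.0792] yaw -2.76 F [-3.8 -1.6 16.3] grip 58.8 w 0.0152 handle slope 49.2 n 3958 [-0.024  0.008] [-0.013  0.022]
```

View pics/top5.png

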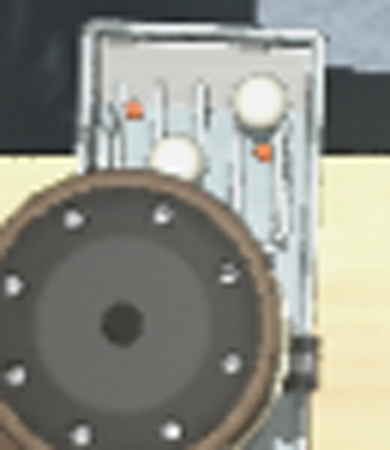

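drive_tool([
  [0,0,0,0,0],
  [0,0,0,0,0],
  [0,-0.3,0,-0.3,0],
  [0,-0.6,0,-0.6,0],
  [0,-0.6,0,-0.6,0],
])

```text
t: 10.82
ee_pos: [0.5277, 0.0325, 0.0841]
tcp_rot: [-0.0, 0.025, 1.0, -0.0]
force: [-4.9, -0.2, 4.4]
gripper_width: 0.0149
grip_force: 57.3
```

```bash
python3 - <<'E'
from h import *
p,P,fx,ly,Q=pitch()
t,d=snapshot('top'); T=cloud(d,calibration('top')); np.savez('t6.npz',p=t,d=d)
save('top6',cv2.resize(t[190:265,225:290],None,fx=6,fy=6,interpolation=cv2.INTER_CUBIC))
a,b=snapshot('scene'); save('sc6',cv2.resize(a[200:300,220:350],None,fx=6,fy=6,interpolation=cv2.INTER_CUBIC))
hsv=cv2.cvtColor(t,cv2.COLOR_RGB2HSV); w=((hsv[...,1]<45)&(hsv[...,2]>215)).astype(np.uint8); w[:198]=0;w[240:]=0;w[:,:238]=0;w[:,278:]=0
w=cv2.morphologyEx(w,cv2.MORPH_OPEN,np.ones((4,4),np.uint8))
n,l,s,ce=cv2.connectedComponentsWithStats(w); print([(s[i].tolist(),T[l==i].mean(0).round(3)) for i in range(1,n)])
E
```

```text
corner [-0.0117  0.0233] low [-0.0239  0.0076]
t 10.82 tcp [0.5277 0.0325 0.0841] yaw -2.82 F [-4.9 -0.2  4.4] grip 57.3 w 0.0149 handle slope 50.0 n 3973 [-0.024  0.008] [-0.013  0.022]
[([266, 202, 7, 7, 43], array([ 0.652, -0.008,  0.08 ])), ([261, 214, 5, 4, 20], array([0.629, 0.01 , 0.016]))]
```

View pics/sc6.png

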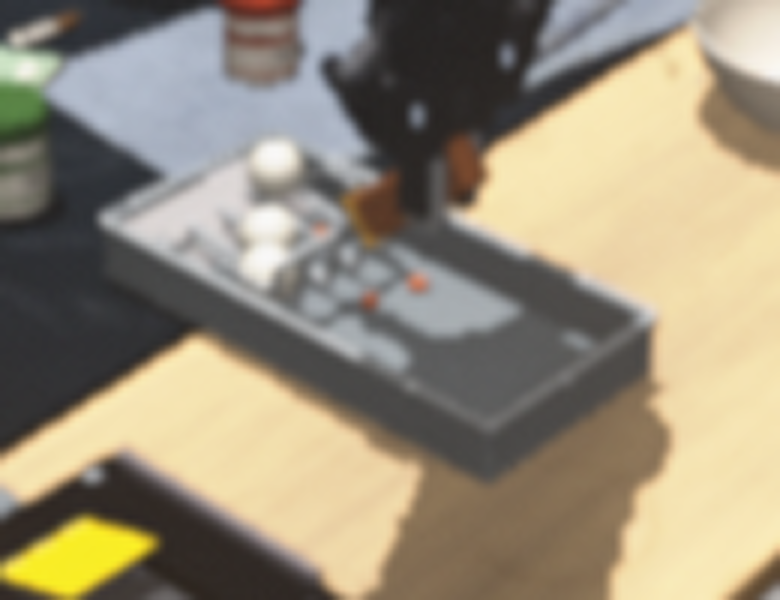

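```bash
cat >> h.py <<'E'
from scipy.optimize import least_squares
def balls(cam,u0,u1,v0,v1):
    c=calibration(cam); p,d=snapshot(cam); P=cloud(d,c); hsv=cv2.cvtColor(p,cv2.COLOR_RGB2HSV)
    w=((hsv[...,1]<50)&(hsv[...,2]>195)).astype(np.uint8); k=np.zeros_like(w); k[v0:v1,u0:u1]=1
    w=cv2.morphologyEx(w*k,cv2.MORPH_OPEN,np.ones((3,3),np.uint8)); w[(P[...,2]<.02)]=0
    n,l,s,ce=cv2.connectedComponentsWithStats(w); S=read_state(); T=S['ee_pos']; a=2*np.arctan2(S['tcp_rot'][1],S['tcp_rot'][2]); f=np.array([np.cos(a),-np.sin(a)])
    for i in range(1,n):
        if s[i,4]<12: continue
        q=P[l==i]; r=least_squares(lambda x:np.linalg.norm(q-x,axis=1)-.014,q.mean(0)-[0,0,.01],loss='soft_l1',f_scale=.001)
        e=r.x[:2]-T[:2]; print(cam,s[i].tolist(),'c',r.x.round(4),'rms',np.sqrt(np.mean(r.fun**2)).round(4),'ahead',(e@f).round(4),'left',(e@[-f[1],f[0]]).round(4))
    return p,P
E
python3 - <<'E'
from h import *
balls('scene',235,300,215,255); balls('top',238,278,196,240)
E
```

```text
scene [243, 223, 26, 24, 252] c [0.6573 0.0314 0.0367] rms 0.0805 ahead 0.1294 left 0.0051
top [242, 197, 35, 12, 234] c [0.6681 0.0228 0.0367] rms 0.1181 ahead 0.1406 left -0.0031
top [251, 209, 9, 7, 31] c [0.6337 0.0345 0.0334] rms 0.2261 ahead 0.1056 left 0.0069
```

```bash
python3 - <<'E'
from h import *
f=np.load('t6.npz'); c=calibration('top'); P=cloud(f['d'],c); print((P[199:214,264:276,2]*1000).round(0).astype(int))
print('ball2',(P[206:220,248:260,2]*1000).round(0).astype(int))
E
```

```text
[[  36   33   38   34   34   31   32   36   33   33   33   34]
 [  30   30   29   30   40   29   29   31   32 1297   30   34]
 [  28   29   43   48   51   50   48   41   29   31   28   30]
 [  29   46   52   53   52   53   52   44   29   30   28   28]
 [  48   49   51   54   52   57   53   49   41   27   22   28]
 [  41   48   55   53   50   55   49   49   46   25   21   23]
 [  46   46   52   51   54   50   51   50   46   23   23   18]
 [  41   48   55   49   52   54   51   48   46   14   17   20]
 [  43   50   51   53   51   49   50   48   44   13   14   13]
 [  27   45   48   47   47   49 1297   46   32   12    7   13]
 [  28   24   12   42   44   40   13   27   44   40   14   12]
 [  32   29    8   11    9    9    9   26   43   43   17   10]
 [  24 1297    9   13    6   13   12   31   41   46   10    5]
 [  19   26    8    8   18   11    8   29   12   45   13   10]
 [  30   28    6   13   10   11   11   23   10   46    6   11]]
ball2 [[ 12  10  13  27  26  15  15  15  14  20  24  17]
 [ 11  15  13  29  27  14  10   9  12  14  29  13]
 [ 16   9  13  26  23  11  13  10  12  10  27   8]
 [ 13   6  11  29  23  14   6  14   6  10  35   7]
 [ 11   9  17  32   6  13  13  16   9   8  26  12]
 [ 12  11   9  29  11   5  14  12  13  26  31  11]
 [ 10  10   7  22  43  47  44  46  39  27  27  10]
 [ 10   7  17  35  48  44  49  42  41  47  29  15]
 [517 519  38  42  47  50  49  48  46  46  40   9]
 [518 518 515 516 519 518  50  48  48  48  41  14]
 [519 519 520 519 516 518 518 518 517  45  38  12]
 [519 517 518 520 520 520 519 521 519 517 516   6]
 [520 518 522 522 519 521 520 520 517 519 518 518]
 [519 521 520 522 522 522 520 519 516 517 518 519]]
```

drive_tool([
  [0,-0.4,0,-0.4,0],
  [0,-0.7,0,-0.7,0],
  [0,-0.4,0,-0.1,0],
  [0,-0.1,0,0.5,0],
  [0,0.2,0,1.1,0],
])

```text
t: 11.48
ee_pos: [0.5257, 0.0328, 0.0729]
tcp_rot: [0.0, 0.025, 1.0, 0.0]
force: [-5.9, 0.4, 4.3]
gripper_width: 0.0155
grip_force: 56.3
```

drive_tool([
  [0,0.3,0,0.6,0],
  [0,0.5,0,1.1,0],
  [0,0.5,0,1.1,0],
  [0,0.5,0,1.1,0],
])

```text
t: 11.82
ee_pos: [0.5222, 0.0334, 0.0623]
tcp_rot: [0.001, 0.024, 1.0, 0.0]
force: [0.4, 0.6, 2.2]
gripper_width: 0.0156
grip_force: 55.3
```

```bash
python3 - <<'E'
from h import *
p,P,fx,ly,Q=pitch()
t,d=snapshot('top'); T=cloud(d,calibration('top')); hsv=cv2.cvtColor(t,cv2.COLOR_RGB2HSV)
w=(hsv[...,1]<50)&(hsv[...,2]>190)&(T[...,2]>.043)&(T[...,2]<.12); k=np.zeros(w.shape,bool); k[196:240,238:280]=1
w=cv2.morphologyEx((w&k).astype(np.uint8),cv2.MORPH_OPEN,np.ones((3,3),np.uint8))
n,l,s,ce=cv2.connectedComponentsWithStats(w); print([(s[i].tolist(),np.median(T[l==i],0).round(3)) for i in range(1,n)])
save('t7',np.hstack([cv2.resize(t[190:265,225:290],(390,450)),cv2.resize(snapshot('scene')[0][205:280,225:290],(390,450),interpolation=cv2.INTER_CUBIC)]))
E
```

```text
corner [-0.0132  0.0215] low [-0.025   0.0047]
t 11.82 tcp [0.5222 0.0334 0.0623] yaw -2.78 F [0.4 0.6 2.2] grip 55.3 w 0.0156 handle slope 59.4 n 4733 [-0.025  0.005] [-0.014  0.021]
[([264, 208, 8, 8, 46], array([ 0.639, -0.006,  0.05 ])), ([251, 211, 7, 7, 41], array([0.631, 0.036, 0.047]))]
```

drive_tool([
  [0,0,0,-0.4,0],
  [0,0,0,-1.0,0],
  [0,0,0,-1.8,0],
  [0,0,0,-2.8,0],
  [0,0,0,-3.8,0],
])

```text
t: 12.38
ee_pos: [0.5207, 0.0329, 0.1007]
tcp_rot: [-0.0, 0.025, 1.0, -0.0]
force: [0.4, 0.2, -2.4]
gripper_width: 0.0153
grip_force: 54.6
```

drive_tool([
  [0,0,0,-1.2,0],
  [0,0,0,-2.6,0],
  [0,0,0,-4,0],
  [0,0,0,-5,0],
  [0,0,0,-5.5,0],
])

```text
t: 12.8
ee_pos: [0.5216, 0.0332, 0.157]
tcp_rot: [0.001, 0.025, 1.0, 0.001]
force: [-0.6, 0.2, -4.0]
gripper_width: 0.0153
grip_force: 54.6
```

```bash
cat >> h.py <<'E'
def rep():
    S=read_state(); T=S['ee_pos']; a=2*np.arctan2(S['tcp_rot'][1],S['tcp_rot'][2]); f=np.array([np.cos(a),-np.sin(a)])
    for cam in('top','scene'):
        c=calibration(cam); p,d=snapshot(cam); np.savez('last_'+cam+'.npz',p=p,d=d); P=cloud(d,c); hsv=cv2.cvtColor(p,cv2.COLOR_RGB2HSV)
        e=P[...,:2]-T[:2]; fx=e@f; ly=e@np.array([-f[1],f[0]]); z=P[...,2]-T[2]-.0187
        w=(hsv[...,1]<50)&(hsv[...,2]>175)&(fx>.03)&(fx<.2)&(abs(ly)<.05)&(z>-.1)&(z<.02)
        w=cv2.morphologyEx(w.astype(np.uint8),cv2.MORPH_OPEN,np.ones((3,3),np.uint8)); n,l,s,ce=cv2.connectedComponentsWithStats(w)
        for i in range(1,n):
            if s[i,4]>8: print(cam,'white',s[i].tolist(),'fx,ly,z',*[np.median(A[l==i]).round(3) for A in(fx,ly,z)])
        o=((hsv[...,0]<12)|(hsv[...,0]>174))&(hsv[...,1]>90)&(P[...,2]<.3)&(P[...,0]>.44)&(P[...,0]<.70)&(abs(P[...,1]-.027)<.06)
        n,l,s,ce=cv2.connectedComponentsWithStats(o.astype(np.uint8),connectivity=8)
        print(cam,'orange',[(s[i,4].item(),np.median(P[l==i],0).round(3).tolist()) for i in range(1,n) if s[i,4]>1])
E
python3 - <<'E'
from h import *
pitch(); rep()
E
```

```text
corner [-0.0131  0.0214] low [-0.0251  0.0049]
t 12.8 tcp [0.5216 0.0332 0.157 ] yaw -2.81 F [-0.6  0.2 -4. ] grip 54.6 w 0.0153 handle slope 58.9 n 4735 [-0.025  0.005] [-0.014  0.021]
top white [248, 206, 9, 8, 68] fx,ly,z 0.11 0.009 -0.036
top white [262, 210, 12, 12, 96] fx,ly,z 0.095 -0.035 -0.042
top orange [(6, [0.652, 0.059, 0.018])]
scene white [258, 205, 8, 13, 79] fx,ly,z 0.097 0.024 -0.042
scene white [273, 204, 5, 5, 22] fx,ly,z 0.091 -0.022 -0.044
scene orange [(54, [0.505, 0.039, 0.187]), (53, [0.552, 0.039, 0.161]), (4, [0.629, -0.006, 0.015]), (4, [0.567, -0.001, 0.015]), (4, [0.573, 0.024, 0.016])]
```

drive_tool([
  [0,0,0,-0.8,0],
  [0,0.3,-1,-1.6,0],
  [0,0.9,-3,-2.4,0],
  [0,1.7,-5.5,-2.4,0],
  [0,2.5,-8.2,-2.4,0],
])

```text
t: 13.37
ee_pos: [0.4916, -0.0484, 0.1793]
tcp_rot: [0.0, 0.024, 1.0, -0.0]
force: [0.4, -0.7, -2.9]
gripper_width: 0.0152
grip_force: 54.6
```

drive_tool([
  [0,0.9,-2.8,0,0],
  [0,1.8,-5.6,0,0],
  [0,2.7,-8.4,0,0],
  [0,3.6,-11.2,0,0],
  [0,4.4,-14,0,0],
])

```text
t: 13.78
ee_pos: [0.4398, -0.1868, 0.1791]
tcp_rot: [-0.0, 0.024, 1.0, -0.0]
force: [0.4, 0.5, -3.3]
gripper_width: 0.0152
grip_force: 54.6
```

drive_tool([
  [0,0.8,-2.8,0,0],
  [0,1.6,-5.4,0,0],
  [0,2.2,-7.6,0,0],
  [0,2.7,-9.1,0,0],
  [0,2.8,-9.7,0,0],
])

```text
t: 14.2
ee_pos: [0.4068, -0.2827, 0.1788]
tcp_rot: [-0.001, 0.026, 1.0, -0.0]
force: [0.2, 1.0, -2.6]
gripper_width: 0.0152
grip_force: 54.7
```

```bash
python3 - <<'E'
from h import *
pitch(); rep()
f=np.load('last_top.npz'); P=cloud(f['d'],calibration('top')); p=f['p']; hsv=cv2.cvtColor(p,cv2.COLOR_RGB2HSV)
w=(hsv[...,1]<45)&(hsv[...,2]>200)&(P[...,2]>.022)&(P[...,2]<.06)&(abs(P[...,1]-.027)<.05)&(P[...,0]>.47)&(P[...,0]<.665)
w=cv2.morphologyEx(w.astype(np.uint8),cv2.MORPH_OPEN,np.ones((3,3),np.uint8)); print('white left in tray',w.sum())
E
```

```text
corner [-0.0142  0.0216] low [-0.0249  0.0047]
t 14.2 tcp [ 0.4068 -0.2827  0.1788] yaw -2.93 F [ 0.2  1.  -2.6] grip 54.7 w 0.0152 handle slope 59.5 n 4732 [-0.025  0.005] [-0.015  0.021]
top white [357, 247, 19, 16, 162] fx,ly,z 0.1 0.02 -0.04
top white [381, 255, 9, 9, 73] fx,ly,z 0.092 -0.03 -0.043
top white [374, 266, 3, 4, 12] fx,ly,z 0.068 -0.001 -0.032
top white [382, 266, 6, 3, 18] fx,ly,z 0.07 -0.027 -0.038
top orange [(7, [0.653, 0.058, 0.015]), (7, [0.631, -0.005, 0.018]), (4, [0.575, 0.023, 0.019]), (4, [0.568, -0.002, 0.015])]
scene white [357, 172, 8, 12, 73] fx,ly,z 0.098 0.022 -0.041
scene white [369, 173, 6, 5, 26] fx,ly,z 0.087 -0.021 -0.042
scene orange [(2, [0.627, -0.003, 0.018]), (3, [0.565, 0.001, 0.017]), (4, [0.572, 0.024, 0.016])]
white left in tray 0
```

drive_tool([
  [0.184,0,0,0,0],
  [0.184,0,0,0,0],
  [0.184,0,0,0,0],
], squeeze=20)

```text
t: 14.6
ee_pos: [0.4088, -0.2802, 0.179]
tcp_rot: [0.0, 0.024, 1.0, -0.0]
force: [1.1, -1.0, -3.0]
gripper_width: 0.0154
grip_force: 16.4
```

```bash
python3 - <<'E'
from h import *
pitch()
E
```

```text
corner [-0.0126  0.0224] low [-0.0247  0.006 ]
t 14.6 tcp [ 0.4088 -0.2802  0.179 ] yaw -2.75 F [ 1.1 -1.  -3. ] grip 16.4 w 0.0154 handle slope 54.6 n 4406 [-0.025  0.006] [-0.014  0.022]
```

drive_tool([
  [0.184,0,0,0,0],
  [0.184,0,0,0,0],
  [0.184,0,0,0,0],
  [0.184,0,0,0,0],
  [0.184,0,0,0,0],
])

```text
t: 15.07
ee_pos: [0.4084, -0.2808, 0.1789]
tcp_rot: [0.0, 0.025, 1.0, -0.0]
force: [0.4, -0.5, -2.8]
gripper_width: 0.0157
grip_force: 16.8
```

```bash
python3 - <<'E'
from h import *
pitch()
E
```

```text
corner [-0.0074  0.0245] low [-0.0234  0.0132]
t 15.07 tcp [ 0.4084 -0.2808  0.1789] yaw -2.82 F [ 0.4 -0.5 -2.8] grip 16.8 w 0.0157 handle slope 32.6 n 3156 [-0.023  0.013] [-0.008  0.023]
```

drive_tool([
  [0.1,1.5,0,1,0],
  [0.1,2,0,1.5,0],
  [0.1,2,0,1.5,0],
], squeeze=60)

```text
t: 15.37
ee_pos: [0.3865, -0.2795, 0.1627]
tcp_rot: [-0.001, 0.025, 1.0, 0.001]
force: [-0.2, 0.5, -2.1]
gripper_width: 0.0154
grip_force: 58.7
```

```bash
python3 - <<'E'
from h import *
pitch(); rep()
E
```

```text
corner [-0.0081  0.0242] low [-0.0233  0.0132]
t 15.37 tcp [ 0.3865 -0.2795  0.1627] yaw -2.86 F [-0.2  0.5 -2.1] grip 58.7 w 0.0154 handle slope 30.4 n 3123 [-0.023  0.013] [-0.009  0.024]
top white [354, 258, 9, 9, 68] fx,ly,z 0.101 0.029 -0.087
top white [374, 259, 9, 9, 70] fx,ly,z 0.1 -0.027 -0.085
top orange [(7, [0.653, 0.058, 0.014]), (7, [0.631, -0.005, 0.015]), (3, [0.574, 0.022, 0.018]), (4, [0.568, -0.002, 0.017])]
scene white [368, 191, 8, 5, 35] fx,ly,z 0.1 -0.022 -0.087
scene white [357, 197, 8, 5, 35] fx,ly,z 0.101 0.034 -0.088
scene orange [(2, [0.629, -0.004, 0.016]), (3, [0.566, -0.002, 0.015]), (4, [0.573, 0.025, 0.017])]
```

drive_tool([
  [0.185,0,0,0,0],
  [0.185,-0.4,0,-0.4,0],
  [0.185,-0.8,0,-0.8,0],
  [0.185,-1.2,0,-1.0,0],
], squeeze=20)

```text
t: 15.85
ee_pos: [0.4017, -0.2808, 0.1749]
tcp_rot: [0.001, 0.024, 1.0, -0.0]
force: [-0.3, -0.0, -1.3]
gripper_width: 0.0158
grip_force: 11.8
```

```bash
python3 - <<'E'
from h import *
pitch(); rep()
E
```

```text
corner [-0.0059  0.025 ] low [-0.0236  0.0126]
t 15.85 tcp [ 0.4017 -0.2808  0.1749] yaw -2.8 F [-0.3 -0.  -1.3] grip 11.8 w 0.0158 handle slope 31.6 n 3160 [-0.023  0.013] [-0.007  0.024]
top orange [(7, [0.653, 0.058, 0.015]), (7, [0.631, -0.005, 0.015]), (3, [0.574, 0.022, 0.018]), (4, [0.568, -0.002, 0.018])]
scene orange [(2, [0.629, -0.004, 0.016]), (3, [0.563, -0.002, 0.017]), (4, [0.573, 0.025, 0.016])]
```

drive_tool([
  [0.1,0,0,-1,0],
  [0.1,0,0,-3.5,0],
  [0.1,0,1,-5,0],
  [0.1,-0.5,4,-5,0],
  [0.1,-1,8,-5,0],
], squeeze=60)

```text
t: 16.42
ee_pos: [0.4147, -0.2016, 0.2254]
tcp_rot: [0.001, 0.026, 1.0, -0.0]
force: [2.3, -0.8, -1.4]
gripper_width: 0.015
grip_force: 59.2
```

drive_tool([
  [0.1,-0.5,4,0,0],
  [0.1,-1,8,0,0],
  [0.1,-1.5,12,0,0],
  [0.1,-2,16,0,0],
  [0.1,-2.4,20,0,0],
])

```text
t: 16.83
ee_pos: [0.4479, -0.0006, 0.2248]
tcp_rot: [0.001, 0.025, 1.0, 0.0]
force: [2.1, -0.3, -1.4]
gripper_width: 0.015
grip_force: 59.2
```

drive_tool([
  [0.1,0.4,4,0,0],
  [0.1,0.8,8,0,0],
  [0.1,1.2,12,0,0],
  [0.1,1.6,16,0,0],
  [0.1,2,19,0,0],
])

```text
t: 17.25
ee_pos: [0.4371, 0.1911, 0.2247]
tcp_rot: [0.0, 0.024, 1.0, 0.0]
force: [1.0, 0.1, -0.8]
gripper_width: 0.0149
grip_force: 59.2
```

```bash
python3 - <<'E'
from h import *
pitch()
p,d=snapshot('top'); P=cloud(d,calibration('top')); b=(np.hypot(P[...,0]-.524,P[...,1]+.2865)<.09)&(P[...,2]>.02)&(P[...,2]<.08)
print('bowl',cv2.minEnclosingCircle((P[b][:,:2]*1000).astype(np.float32)))
g=(P[240:262,353:376,2]*1000).round(0).astype(int); print(g)
E
```

```text
corner [-0.0082  0.024 ] low [-0.0235  0.0134]
t 17.25 tcp [0.4371 0.1911 0.2247] yaw -2.75 F [ 1.   0.1 -0.8] grip 59.2 w 0.0149 handle slope 31.0 n 3109 [-0.023  0.013] [-0.009  0.023]
bowl ((523.6244506835938, -287.08758544921875), 68.18566131591797)
[[  15   11    7    9    3   22   29   37   32   29   39   33   36   32
     7    7   10   10   11   15   12   13   17]
 [   9    4 1297    7    6   24   33   30   30   37   40   31   35   29
    26   11    7    4   15   12   14   13   16]
 [  13    5    4    9    7   22   29   35   33   29   33   35   31   31
    25    7    6    7   10    5   10   11   14]
 [   9    8    1    8    6   18   24   30   33   33   35   36   29   29
     5    7   18   28   22    9    6   17   15]
 [  11    6    4    9    7    5   19   27   28   27   33   32   28   21
    22   29   27   28   31   27   27   14   11]
 [   8    7    3    6    6    6   11   22   25   30   25   22   11   18
    31   30   32   27   33   34   31   30    9]
 [   7    6    7    5    7    6    5    8    7    8    5    6    6   28
    25   31   31   33   36   36   31   27   10]
 [   8
[... 1094 characters left out ...]
5    9    2    5    5    8   20   26   28   30   30
    34   29   28    6    8    7    7    9    6]
 [   6    7   10   10    6    5    8    8    9   22   32   29   28   34
    34   31   31   27   10   12    8    7   10]
 [   8    4    6    6    6    9    5    9    5   26   27   34   34   33
    32   31   33   33   10    8    9    8    9]
 [   7    7    8    6    6    7    7    4    8   24   31   29   36   35
    30   37   34   30    7   10    9    6   14]
 [   7    9   10    9    4   10    5    3   10   26   34   32   33   33
    37   34   36   29   10   10   12   14   15]
 [  16   10    8    8    6    9    7    2   10   17   30   23   33   29
    31   36   31   28   13   12   12   15   14]]
```

drive_tool([
  [0.1,-0.1,4,0,0],
  [0.1,-0.1,5.8,2,0],
  [0.1,-0.1,5.8,6,0],
  [0.1,-0.1,5.8,9.5,0],
  [0.1,-0.1,5.8,11.3,0],
])

```text
t: 17.77
ee_pos: [0.4395, 0.2445, 0.1076]
tcp_rot: [-0.002, 0.025, 1.0, -0.001]
force: [-7.3, 0.6, 13.2]
gripper_width: 0.0154
grip_force: 62.4
```

drive_tool([
  [0.1,0,0,0,0],
])

```text
t: 17.85
ee_pos: [0.4397, 0.2442, 0.1076]
tcp_rot: [-0.002, 0.025, 1.0, -0.002]
force: [-0.1, -1.3, -0.9]
gripper_width: 0.0154
grip_force: 59.7
```

```bash
python3 - <<'E'
from h import *
pitch()
E
```

```text
corner [-0.007   0.0244] low [-0.0233  0.0117]
t 17.85 tcp [0.4397 0.2442 0.1076] yaw -2.85 F [-0.1 -1.3 -0.9] grip 59.7 w 0.0154 handle slope 34.5 n 3100 [-0.023  0.012] [-0.008  0.024]
```

```bash
python3 - <<'E'
from h import *
print(read_state()['ee_pos']); pitch()
E
```

```text
[0.44079025 0.24497207 0.10990468]
corner [-0.0085  0.0243] low [-0.0233  0.0124]
t 17.9 tcp [0.4408 0.245  0.1099] yaw -2.83 F [ 0.1 -0.2 -0.2] grip 59.7 w 0.015 handle slope 33.6 n 3072 [-0.023  0.012] [-0.01   0.023]
```

drive_tool([
  [0.1,0,0.4,0,0],
  [0.1,0.3,0.4,0.6,0],
  [0.1,0.7,0.4,1.1,0],
  [0.1,1.0,0.4,1.6,0],
  [0.1,1.3,0.4,2.0,0],
])

```text
t: 18.37
ee_pos: [0.429, 0.252, 0.0921]
tcp_rot: [0.001, 0.024, 1.0, 0.001]
force: [-3.4, 1.8, 7.5]
gripper_width: 0.0151
grip_force: 60.2
```

drive_tool([
  [0.1,0,0,0.1,0],
  [0.1,0,0,0.1,0],
])

```text
t: 18.53
ee_pos: [0.4289, 0.2519, 0.0912]
tcp_rot: [0.001, 0.024, 1.0, 0.001]
force: [-2.4, 0.2, 6.7]
gripper_width: 0.0151
grip_force: 60.0
```

```bash
python3 - <<'E'
from h import *
p,P,fx,ly,Q=pitch(); z=P[...,2]
hsv=cv2.cvtColor(p,cv2.COLOR_RGB2HSV)
m=(abs(ly)<.07)&(fx>.09)&(fx<.15)&(hsv[...,1]<60)&(hsv[...,2]>130)&(z>.012)&(z<.03); q=np.c_[fx[m],ly[m],z[m]]; o=q[np.argsort(q[:,0])]; print(o[::max(1,len(o)//14)].round(3))
E
```

```text
corner [-0.0093  0.024 ] low [-0.0246  0.0099]
t 18.53 tcp [0.4289 0.2519 0.0912] yaw -2.74 F [-2.4  0.2  6.7] grip 60.0 w 0.0151 handle slope 41.7 n 3475 [-0.024  0.01 ] [-0.01   0.023]
[[ 0.09  -0.001  0.016]
 [ 0.095  0.001  0.017]
 [ 0.1    0.001  0.017]
 [ 0.102  0.001  0.017]
 [ 0.105  0.02   0.017]
 [ 0.107  0.018  0.015]
 [ 0.108  0.001  0.016]
 [ 0.11  -0.02   0.017]
 [ 0.112  0.021  0.017]
 [ 0.114  0.018  0.017]
 [ 0.116 -0.018  0.016]
 [ 0.118  0.001  0.016]
 [ 0.12  -0.021  0.016]
 [ 0.122  0.018  0.016]
 [ 0.124  0.001  0.016]]
```

drive_tool([
  [0.1,0,-0.2,-0.05,0],
  [0.1,0,-0.2,-0.05,0],
  [0.19,0,-0.2,-0.05,0],
  [0.2,0,-0.2,-0.05,0],
  [0.25,0,-0.2,-0.05,0],
])

```text
t: 19.0
ee_pos: [0.4281, 0.2484, 0.0901]
tcp_rot: [-0.0, 0.025, 1.0, -0.0]
force: [0.3, 0.2, -0.0]
gripper_width: 0.0213
grip_force: 0.0
```

drive_tool([
  [0.5,0,0,0,0],
  [0.6,0,0,0,0],
  [0.6,0,0,-1,0],
  [0.6,0,0,-3,0],
  [0.6,0,0,-6,0],
])

```text
t: 19.42
ee_pos: [0.4273, 0.2475, 0.1495]
tcp_rot: [-0.002, 0.025, 1.0, -0.002]
force: [0.8, 0.5, -0.2]
gripper_width: 0.0511
grip_force: 0.0
```

drive_tool([
  [0.6,0,0,-3,0],
  [0.6,0,0,-6,0],
  [0.6,0,0,-8,0],
  [0.6,0,0,-8,0],
])

```text
t: 19.75
ee_pos: [0.4303, 0.2502, 0.2359]
tcp_rot: [0.003, 0.024, 1.0, 0.003]
force: [0.2, 0.6, 0.2]
gripper_width: 0.0514
grip_force: 0.0
```

```bash
python3 - <<'E'
from h import *
s=read_state(); print(s['t'],s['ee_pos'],s['force'].round(1),s['gripper_width'])
p,d=snapshot('wrist'); c=calibration('wrist'); P=cloud(d,c); z=P[...,2]; hsv=cv2.cvtColor(p,cv2.COLOR_RGB2HSV)
y=(hsv[...,0]>22)&(hsv[...,0]<36)&(hsv[...,1]>150)&(hsv[...,2]>120)&(abs(P[...,0]-.53)<.06)&(abs(P[...,1]-.245)<.06)
q=P[y]; print('yellow',len(q),q.mean(0).round(4),np.percentile(q[:,2],[2,50,98]).round(4),np.polyfit(q[:,0],q[:,2],1).round(3))
m=(abs(P[...,1]-.245)<.046)&(P[...,0]>.48)&(P[...,0]<.58)&(z>.0145)&(z<.03)&(hsv[...,1]<60)&(hsv[...,2]>120)
q=P[m]; print('tines',len(q),q[:,0].max().round(4),np.percentile(q[:,1],[1,99]).round(4),np.polyfit(q[:,0],q[:,2],1).round(3))
m=(hsv[...,0]<14)&(hsv[...,1]>90)&(abs(P[...,1]-.25)<.03)&(z>.07)&(z<.16)&(P[...,0]<.475); q=P[m]
for lo in(.08,.09,.1,.11,.12): 
    k=q[(q[:,2]>lo)&(q[:,2]<lo+.01)]; print(lo,len(k),k.mean(0).round(4))
for cam in('top',):
    p,d=snapshot(cam); P=cloud(d,calibration(cam)); hsv=cv2.cvtColor(p,cv2.COLOR_RGB2HSV)
    f=np.load('top0.npz'); df=np.abs(p.astype(int)-f['p']).max(-1)>60; df=cv2.morphologyEx(df.astype(np.uint8),cv2.MORPH_OPEN,np.ones((2,2),np.uint8)); df[290:]=0
    n,l,st,ce=cv2.connectedComponentsWithStats(df); print(st[1:][st[1:,4]>6].tolist())
E
```

```text
19.75 [0.43027214 0.25021492 0.23589183] [0.2 0.6 0.2] 0.051352808027780576
yellow 902 [0.5343 0.2455 0.0095] [0.0078 0.0093 0.0108] [-0.053  0.038]
tines 321 0.5531 [0.201  0.2872] [ 0.033 -0.001]
0.08 95 [0.4571 0.2467 0.0852]
0.09 100 [0.4488 0.2473 0.0952]
0.1 119 [0.4403 0.2476 0.1053]
0.11 233 [0.4199 0.2485 0.1166]
0.12 580 [0.4158 0.2488 0.1252]
[[247, 208, 3, 3, 8], [247, 213, 3, 3, 9], [246, 228, 7, 4, 16], [258, 234, 3, 5, 13], [358, 242, 6, 6, 17], [366, 248, 4, 6, 15], [362, 258, 3, 6, 14], [168, 265, 10, 4, 25], [95, 269, 81, 21, 1003], [81, 272, 32, 18, 368], [74, 276, 6, 4, 14], [178, 281, 4, 9, 19], [182, 286, 2, 4, 8]]
```

```bash
python3 - <<'E'
from h import *
def an(p,P,t):
    z=P[...,2]; hsv=cv2.cvtColor(p,cv2.COLOR_RGB2HSV)
    y=(hsv[...,0]>22)&(hsv[...,0]<36)&(hsv[...,1]>150)&(hsv[...,2]>120)&(abs(P[...,0]-.53)<.06)&(abs(P[...,1]-.245)<.06)
    q=P[y]; print(t,'yellow',len(q),np.percentile(q,[1,99],axis=0).round(4).tolist(),q.mean(0).round(4))
    m=(hsv[...,0]<14)&(hsv[...,1]>90)&(abs(P[...,1]-.25)<.03)&(z>.07)&(z<.16)&(P[...,0]<.475); q=P[m]
    k=q[(q[:,2]>.08)&(q[:,2]<.1)]; print(k.mean(0).round(4))
    m=(hsv[...,2]<70)&(abs(P[...,0]-.516)<.1)&(abs(P[...,1]-.245)<.075)&(z<.02)&(z>.004); print(cv2.minAreaRect((P[m][:,:2]*1000).astype(np.float32)))
f=np.load('w1.npz'); an(f['p'],cloud(f['d'],f),'before')
c=calibration('wrist'); p,d=snapshot('wrist'); an(p,cloud(d,c),'now'); print(read_state()['ee_pos'])
E
```

```text
before yellow 873 [[0.514, 0.2282, 0.0103], [0.5585, 0.2684, 0.0139]] [0.5358 0.246  0.0124]
[0.4582 0.2509 0.0905]
((514.6805419921875, 248.1971435546875), (120.18309783935547, 146.66220092773438), 86.87342834472656)
now yellow 914 [[0.5142, 0.2281, 0.0105], [0.5583, 0.2699, 0.0139]] [0.5359 0.246  0.0123]
[0.4561 0.2479 0.0906]
((514.7356567382812, 248.48304748535156), (119.56356811523438, 146.9650115966797), 86.9785385131836)
[0.42813655 0.24859038 0.23046401]
```

```bash
python3 -c "
from plant import close_job; print(close_job())"
```

```text
the job is handed in; nothing more can be done
None
```

The three balls are in the bowl and the bowl hasn't moved. All four chips were in the tray at the last count. The scoop lies flat on its rest, 2–3 mm off its original spot, holding the paddle down, and the job was handed in at about 20 s.

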